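# Hang the vial shelf on the slotted bench rack

### The arm

A 7-joint arm with a two-finger parallel gripper is mounted at the origin on the work surface. World frame = base frame: x ahead of the robot, y to its left, z up, the work surface at z = 0. Lengths are in m, angles in rad, forces in N, time in s.
With the tool pointing down it reaches from about 0.4 to 0.85 m from the base axis. Payload 4.5 kg.
Tool frame: the origin (TCP) lies on the centre line of the jaws, within the pads' length; the fingertips stand 22 mm ahead of it and the grasp point (between the pads) lies 3 mm ahead of it; z points along the fingers, y is the direction in which the jaws open and shut (so a half turn about z gives the same grasp; the last joint's range is limited). The gripper opens to 88 mm and grips with 3 to 60 N. Pads are 18 mm wide; open, the fingers measure 123 mm over their backs; the gripper's body (75 mm by 187 mm) begins 45 mm behind the grasp point.
Start: joints at [-1.13, 0.689, -0.195, 1.565, 0.157, 0.902, -0.215], TCP at [0.247, 0.574, 0.237] pointing down, gripper open.
Joint ranges: [-3.01, 3.01], [-0.46, 2.08], [-1.47, 1.51], [0.13, 2.56], [-1, 4.14], [0.04, 2.09], [-2.66, 2.66]. Speed limits (rad/s): [2.57, 2.57, 3.14, 3.14, 3.14, 3.14, 3.14].

### API

Orientations are given as a unit quaternion [w, x, y, z].
In Python, from rig import env, eyes, spotter gives the robot as it stands.
- The arm moves only by the tool servo_tool, never from a script. Its argument "commands" is a list of rows, each an object of numbers: "hand": the finger opening in mm, from 0 to 88.1; "x", "y", "z": the shift along the tool's x, y, z in mm; "ax", "ay", "az": the turn, a rotation vector about the tool's x, y, z in degrees. In form: [{"hand": .., "x": .., "y": .., "z": .., "ax": .., "ay": .., "az": ..}, ...]. A call has 1 to 8 rows; each row is the pose to reach, as a shift and turn from the pose commanded when the call began, along the tool's axes at that moment; what a row does not reach only later rows make up. A row lasts 1/12 s, in which the tool goes at most 41.7 mm and 7.16 degrees, less where a joint would pass 70% of its speed; a pose out of reach is approached as far as the arm can. A call with a gripper value outside its range is refused whole. The fingers move at their own pace and stop on an object; the grip force is fixed at half the most. Time passes only in rows, so rows that repeat a pose let the fingers close. It gives the time, the measured TCP pose, the force and the opening at its end, in the units of the state.
- env.observe(): the state, without advancing time (a new reading comes with each control period).
- eyes.read_camera(name): name is "scene" or "top" or "wrist"; returns a dict with "image" (400x640x3 uint8, blue, green, red), "fx", "fy", "cx", "cy" (pixels), "R" (3x3) and "t" (3): a world point X has camera coordinates R X + t. Camera axes: x right, y down, z forward; pixel columns grow to the right and rows downward; lengths in m; the calibration is good to about 2 mm. The wrist camera is an equidistant fisheye: a pixel r from the principal point sees the ray r / f radians off the axis. A picture is of the moment at which its call begins. There is no depth.
- env.close_job(): hands the job in, once; it reports no verdict.
Trained networks look in the newest picture that a camera, given by its name, has taken for a name from the list of things; names that differ only in an ending like _2 or _b are one class to them, and where a whole thing is asked for, a point or a joint stands for the part that bears it (a point fixed in the world has none). Each returns a list of dicts, best first, with "confidence" (0 to 1); they miss things now and then, are a little off and sometimes report something else, mostly with a low value. They report only what shows in the picture. A call takes as long as a camera call. They do not tell look-alikes from the thing itself.
- spotter.recognise(camera, label): "xy" ([column, row] in pixels, amid what is visible of it).
- spotter.regions_of(camera, label): "mask" (400x640 bool, what is visible of it) and "xy" ([column, row] in pixels, amid what is visible of it).
The state is a dict: "time_s": time; "joints": joint angles; "dq": joint speeds; "effort": joint torques, N m; "ee_pos": TCP position; "orientation": TCP orientation; "ft_force": force on the tool from outside, world axes, zero at the start; "ft_torque": the same for the moment, N m; "finger_gap": opening from 0.0 (shut) to 1.0 (fully open).
Only numpy, scipy, OpenCV 4.12 (cv2) and the standard library are available. Lean on these libraries where they do the work, as an engineer would, in place of code of your own. Each camera call takes 0.05 s, during which the arm holds its last target. There are 200 camera calls.

### The job

On the lab bench stand two small white shelves; take the one that has two steel claws on its back and hang it on the slotted rack: put both claws through the slots of the two uprights, lower it without dropping it, and press it down until it snaps fully home on both sides. Let go of it, and leave the plain shelf without claws standing where it is.

Things in the scene. Friction and masses are not known exactly. Their poses are not given: they have to be found in the camera images.
- bracket_tab (a point): The shelf to hang (white, 0.25 kg +-30%), standing on the bench: tray 90 deep, 170 wide, lips 16, at the foot of a back plate 10 thick (x), 170 wide (y), 80 high; on its top edge a grip tab 10 thick (x), 40 wide (y), 80 to 140 above the underside. Point: mid-tab, 115 above the underside, 5 in front of the plate's back face. z up, x out of the back, tray towards -x. All sizes mm.
- bracket_claws (a point): Midway between its two steel claws, on the plate's back face, 63 mm above the underside; same axes. Claws at y = +-65 mm: a round neck 10 mm thick at this height, then a 10 mm wide tongue slanting down and away. Each reaches 31 mm behind the plate, from 33 mm below to 6 mm above this point. Gap plate to tongue: 10 mm under the neck, 25 mm at the tip.
- rack: Slotted rack, fixed: two aluminium uprights 5 mm thick, 44 wide, 210 high, at y = +-65 mm, on a foot 8 mm high; nothing between them above 45 mm. Origin on the bench, midway, in the plane of the front faces; z up; shelf goes on the -x side, claws enter along +x. Each has a slot 36 mm wide from 138 to 200 mm up; it tapers to a 13 mm channel at 125, floor at 103.
- rack_seat (a point): Where point bracket_claws lies when the shelf is fully home: 108 mm above the bench in the rack's front plane (play 6 mm in x, 1.5 in y); rack's axes. Claws pass the slots when 63 to 86 mm higher than this. A sprung catch in each channel, 12 to 32 mm above its floor, is pushed aside by the neck (roughly 5 to 20 N down), then snaps over it. Home, the tab is 160 mm up.
- plain_tab (a point): The plain shelf, to be left alone: same white tray, plate and tab, same sizes, but no claws on its back. It stands on the bench on the other side from the clawed one (either may be left or right). This point is at the same place on its tab, 115 mm above its underside; same axes.
Mind the look-alikes: they are no part of the job. What is shaped like the part that bears bracket_tab but red is not meant. What is shaped like the rack but turquoise is not meant.

How it is judged:
By the outcome, as a careful person would: the job done as asked, in the order asked, and still so for the second after the job is handed in, with the robot touching nothing.
It also fails if it takes over 42 s, if anything falls off the work surface, if the arm or the gripper's body presses on something with over 40 N, if the wrist force passes 120 N, or if a joint passes its speed limit or range.

## Working session

There is one attempt and no reset: what is moved stays moved. The work goes in short steps, Python scripts to look and compute and a tool call to move; the robot and the scene stay as the last step left them, time stands still between calls to the robot, and variables do not carry over. Pictures are saved under pics/ and viewed, about 8 in all and at most 12, crops included, and the job is handed in when it is done.

Besides the shell and the picture viewer there is one more tool, called after "Call:" by a JSON object that holds its "op" and its "data". servo_tool: Moves the arm, as the interface text tells. Its arguments: {"type":"object","properties":{"commands":{"type":"array","items":{"type":"object","properties":{"hand":{"type":"number"},"x":{"type":"number"},"y":{"type":"number"},"z":{"type":"number"},"ax":{"type":"number"},"ay":{"type":"number"},"az":{"type":"number"}}}}},"required":["commands"]}

```bash
mkdir -p pics; ls; cat > h.py <<'E'
import numpy as np,cv2
from rig import env,eyes,spotter
np.set_printoptions(precision=4,suppress=True)
def proj(c,X):
    p=np.asarray(X)@np.array(c["R"]).T+np.array(c["t"]); return np.c_[c["fx"]*p[:,0]/p[:,2]+c["cx"],c["fy"]*p[:,1]/p[:,2]+c["cy"]]
def ray(c,uv):
    R=np.array(c["R"]);d=R.T@np.array([(uv[0]-c["cx"])/c["fx"],(uv[1]-c["cy"])/c["fy"],1]);return -R.T@np.array(c["t"]),d/np.linalg.norm(d)
def atz(c,uv,z):
    o,d=ray(c,uv);return o+d*(z-o[2])/d[2]
def tri(cs,uvs):
    A=np.zeros((3,3));b=np.zeros(3);L=[]
    for c,uv in zip(cs,uvs):
        o,d=ray(c,uv);P=np.eye(3)-np.outer(d,d);A+=P;b+=P@o;L.append((P,o))
    x=np.linalg.solve(A,b);return x,[np.linalg.norm(P@(x-o)) for P,o in L]
E
cat > a.py <<'E'
from h import *
for n in ["scene","top"]:
    c=eyes.read_camera(n);cv2.imwrite(f"pics/{n}1.png",c["image"])
    print(n,c["fx"],c["cx"],c["cy"],np.array(c["R"]),c["t"])
    for l in ["bracket_tab","bracket_claws","plain_tab","rack","rack_seat"]:
        print(l,[(np.round(r["xy"],1).tolist(),round(r["confidence"],2)) for r in spotter.recognise(n,l)])
s=env.observe();print(s["time_s"],s["ee_pos"],s["orientation"],s["ft_force"])
E
python3 a.py
```

```text
pics
scene 414.8029096772892 314.3589827710337 199.8766795710116 [[ 0.3036  0.9527 -0.0098]
 [ 0.7184 -0.2357 -0.6544]
 [-0.6258  0.1917 -0.756 ]] [-0.1169 -0.2708  1.8059]
bracket_tab [([235.8, 184.6], 0.87), ([245.0, 228.5], 0.67), ([186.9, 253.7], 0.6)]
bracket_claws [([184.0, 253.8], 0.98), ([248.2, 226.6], 0.85), ([232.8, 183.4], 0.73)]
plain_tab [([339.0, 264.6], 0.66)]
rack [([470.2, 216.4], 0.71), ([338.1, 268.0], 0.55)]
rack_seat [([472.7, 214.8], 0.81), ([335.3, 261.8], 0.56), ([248.7, 226.7], 0.34)]
top 494.20611669428195 319.4365340325549 206.4221412382304 [[ 0.014  -0.9999 -0.0085]
 [-0.9951 -0.0131 -0.0976]
 [ 0.0975  0.0099 -0.9952]] [-0.0114  0.4361  1.588 ]
bracket_tab [([472.1, 195.4], 0.78), ([399.3, 206.6], 0.71)]
bracket_claws [([469.4, 192.0], 0.92), ([402.1, 204.8], 0.77), ([402.9, 273.2], 0.67), ([231.8, 217.4], 0.34)]
plain_tab []
rack [([326.6, 129.2], 0.72)]
rack_seat [([325.3, 128.4], 0.8), ([168.7, 140.3], 0.8)]
0.6 [0.2473 0.574  0.2366] [0.     0.202  0.9794 0.    ] [-0.4156 -1.0411 -0.1497]
```

View pics/scene1.png

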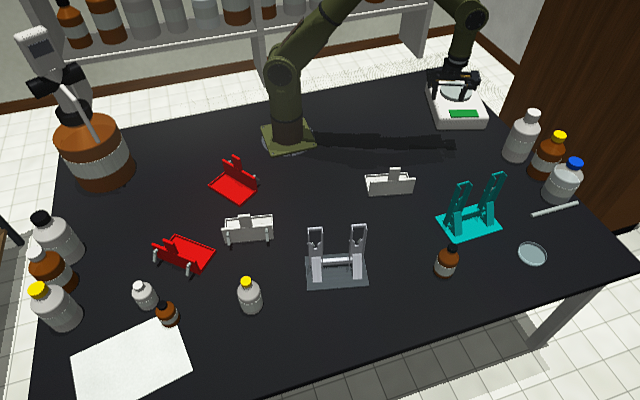

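View pics/top1.png

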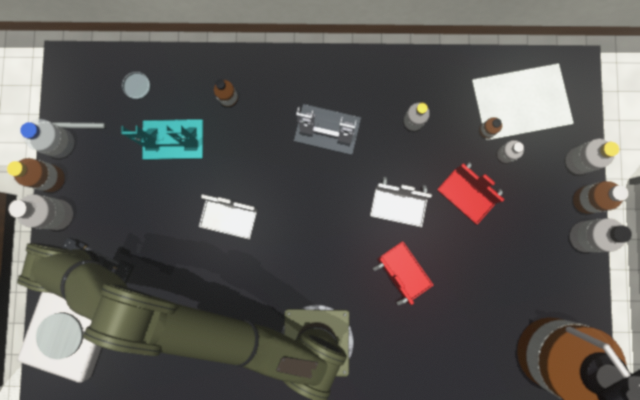

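The clawed white shelf is at scene (248,228) / top (402,204), and its claws are visible. The plain shelf is at scene (390,182) / top (229,217) and the grey rack at scene (337,258) / top (327,129). Look-alikes are the red shelves at scene (235,185) and (185,253), and the turquoise rack at (470,215). Next is a close crop to confirm the choice and pick points.

```bash
cat > b.py <<'E'
import cv2,numpy as np
s=cv2.imread("pics/scene1.png");t=cv2.imread("pics/top1.png")
def crop(im,x,y,w,h,k=5):
    o=cv2.resize(im[y:y+h,x:x+w],None,fx=k,fy=k,interpolation=cv2.INTER_CUBIC)
    for i in range(0,w,10): cv2.putText(o,str(x+i),(i*k,8),0,.3,(0,255,255),1);cv2.line(o,(i*k,10),(i*k,14),(0,255,255),1)
    for j in range(10,h,10): cv2.putText(o,str(y+j),(0,j*k+3),0,.3,(0,255,255),1)
    return o
a=np.hstack([crop(s,210,200,80,60),crop(s,298,215,80,80)[:300]]) 
o=np.zeros((600,800,3),np.uint8)
o[:300,:400]=crop(t,362,170,80,60);o[:300,400:]=crop(t,287,97,80,60)
o[300:600,:400]=crop(s,210,200,80,60);z=crop(s,298,218,80,75,4);o[300:600,400:720]=z
cv2.imwrite("pics/crop1.png",o)
E
python3 b.py
```

```text
(no output)
```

View pics/crop1.png

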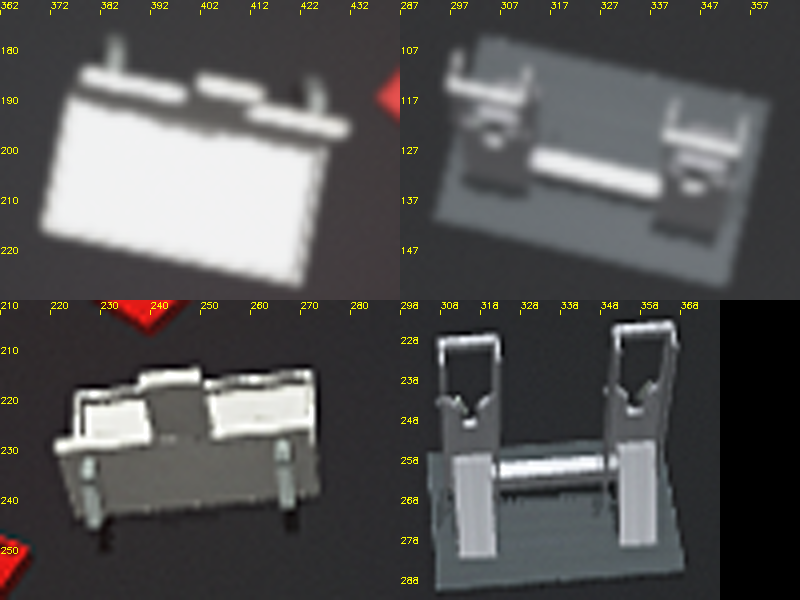

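```bash
cat > c.py <<'E'
from h import *
from scipy.optimize import least_squares
cs={n:eyes.read_camera(n) for n in("top","scene")}
def fit(obs,x0,hfree=False):
    def f(p):
        c,s=np.cos(p[2]),np.sin(p[2]);r=[]
        for n,P,uv in obs:
            P=np.array(P,float)/1000
            if hfree:P=P+[0,0,p[3]]
            r.append(proj(cs[n],[[p[0]+c*P[0]-s*P[1],p[1]+s*P[0]+c*P[1],P[2]]])[0]-uv)
        return np.ravel(r)
    q=least_squares(f,x0,loss="soft_l1");print(q.x,np.degrees(q.x[2]));print(f(q.x).reshape(-1,2).round(1).tolist());return q.x
sh=[("top",(-5,85,80),(378.4,185)),("top",(-5,-85,80),(431.6,195.8)),("top",(-5,20,140),(401.6,186.2)),("top",(-5,-20,140),(415,189)),
("scene",(-5,-20,140),(237.6,216)),("scene",(-5,20,140),(250.2,215)),("scene",(0,-85,80),(221,229.4)),("scene",(0,85,80),(273,226.4)),("scene",(0,-85,0),(225.6,244)),("scene",(0,85,0),(274,238.8))]
fit(sh,[.45,-.2,-.2])
rk=[("top",(2.5,87,210),(296.4,114.6)),("top",(2.5,43,210),(311.8,116.6)),("top",(2.5,-43,210),(339.6,123.2)),("top",(2.5,-87,210),(355.2,126.8)),
("scene",(2.5,-87,210),(308,228)),("scene",(2.5,-43,210),(322.5,227.5)),("scene",(2.5,43,210),(351.3,225.3)),("scene",(2.5,87,210),(366.3,224))]
fit(rk,[.6,0,-.2]);fit(rk,[.6,0,-.2,0],True)
E
python3 c.py
```

```text
[ 0.4902 -0.2723 -0.201 ] -11.518551188898606
[[-0.9, -0.6], [-0.9, 0.0], [-0.8, -0.1], [-1.2, -0.1], [-0.2, -0.1], [-0.4, -0.2], [-0.6, 0.7], [-1.5, -1.0], [-1.0, -0.1], [-0.5, 0.5]]
[ 0.6684 -0.0197 -0.2137] -12.242666280398279
[[-0.3, -0.8], [-1.1, 0.5], [-0.2, 0.3], [-1.1, -0.0], [-0.9, 0.9], [-0.5, 0.2], [-0.3, 0.0], [-0.6, 0.1]]
[ 0.6686 -0.0199 -0.216   0.0015] -12.377958685042508
[[-0.3, -1.1], [-1.0, 0.2], [-0.1, 0.1], [-1.0, -0.1], [-0.9, 0.6], [-0.5, -0.1], [-0.3, -0.2], [-0.6, -0.1]]
```

```bash
cat > d.py <<'E'
import sys
from h import *
from scipy.spatial.transform import Rotation as Ro
# usage: x y z(mm) yaw_deg of tool y axis (tool down)
x,y,z,yaw=map(float,sys.argv[1:5]);s=env.observe();q=s["orientation"]
R=Ro.from_quat([q[1],q[2],q[3],q[0]])
a=np.radians(yaw);Y=np.array([np.cos(a),np.sin(a),0]);Z=np.array([0,0,-1.]);G=Ro.from_matrix(np.c_[np.cross(Y,Z),Y,Z])
print("shift",R.inv().apply(np.array([x,y,z])-1000*np.array(s["ee_pos"])).round(1),"turn",(R.inv()*G).as_rotvec(degrees=True).round(2))
print(s["time_s"],np.array(s["ee_pos"]),"F",np.array(s["ft_force"]),"gap",s["finger_gap"],np.array(s["joints"]))
E
python3 d.py 490 100 290 27
```

```text
shift [-410.4 -339.3  -53.4] turn [ 0.01 -0.   39.69]
0.7 [0.2473 0.574  0.2367] F [0.2303 0.1023 0.0506] gap 0.9973850928245419 [-1.1302  0.6891 -0.1946  1.5653  0.1573  0.9025 -0.2151]
```

Call:
{"op": "servo_tool", "data": {"commands": [{"hand": 88,"x": -31,"y": -25,"z": -15,"az": 3},{"hand": 88,"x": -62,"y": -51,"z": -30,"az": 6},{"hand": 88,"x": -93,"y": -77,"z": -45,"az": 9},{"hand": 88,"x": -124,"y": -103,"z": -53,"az": 12},{"hand": 88,"x": -155,"y": -128,"z": -53,"az": 15},{"hand": 88,"x": -186,"y": -154,"z": -53,"az": 18},{"hand": 88,"x": -217,"y": -180,"z": -53,"az": 21},{"hand": 88,"x": -248,"y": -205,"z": -53,"az": 24}]}}

```text
invalid input
```

```bash
python3 d.py 485 -271 240 -11.5
```

```text
shift [-552.6 -682.    -3.4] turn [ 0.01 -0.   78.19]
0.7 [0.2473 0.574  0.2367] F [0.2303 0.1023 0.0506] gap 0.9973850928245419 [-1.1302  0.6891 -0.1946  1.5653  0.1573  0.9025 -0.2151]
```

Call:
{"op": "servo_tool", "data": {"commands": [{"hand": 88,"x": -31,"y": -25,"z": -15,"ax": 0,"ay": 0,"az": 3},{"hand": 88,"x": -62,"y": -51,"z": -30,"ax": 0,"ay": 0,"az": 6},{"hand": 88,"x": -93,"y": -77,"z": -45,"ax": 0,"ay": 0,"az": 9},{"hand": 88,"x": -124,"y": -103,"z": -53,"ax": 0,"ay": 0,"az": 12},{"hand": 88,"x": -155,"y": -128,"z": -53,"ax": 0,"ay": 0,"az": 15},{"hand": 88,"x": -186,"y": -154,"z": -53,"ax": 0,"ay": 0,"az": 18},{"hand": 88,"x": -217,"y": -180,"z": -53,"ax": 0,"ay": 0,"az": 21},{"hand": 88,"x": -248,"y": -205,"z": -53,"ax": 0,"ay": 0,"az": 24}]}}

```text
time_s: 1.37
ee_pos: [0.3945, 0.2856, 0.29]
orientation: [0.0, 0.402, 0.915, 0.0]
ft_force: [0.3, -0.5, -0.2]
finger_gap: 0.999
```

```bash
python3 d.py 485 -271 240 -11.5
```

```text
shift [-471.3 -309.7   49.9] turn [ 0.04 -0.01 54.04]
1.3667 [0.3945 0.2856 0.29  ] F [ 0.2757 -0.4711 -0.2319] gap 0.9992514517965411 [-0.6513  0.4349 -0.1042  1.9027  0.061   0.8063 -0.0456]
```

Call:
{"op": "servo_tool", "data": {"commands": [{"hand": 88,"x": -32,"y": -21,"z": 0,"ax": 0,"ay": 0,"az": 4},{"hand": 88,"x": -64,"y": -42,"z": 0,"ax": 0,"ay": 0,"az": 8},{"hand": 88,"x": -96,"y": -63,"z": 0,"ax": 0,"ay": 0,"az": 12},{"hand": 88,"x": -128,"y": -84,"z": 0,"ax": 0,"ay": 0,"az": 16},{"hand": 88,"x": -160,"y": -105,"z": 0,"ax": 0,"ay": 0,"az": 20},{"hand": 88,"x": -192,"y": -126,"z": 0,"ax": 0,"ay": 0,"az": 24},{"hand": 88,"x": -224,"y": -147,"z": 0,"ax": 0,"ay": 0,"az": 28},{"hand": 88,"x": -256,"y": -168,"z": 0,"ax": 0,"ay": 0,"az": 32}]}}

```text
time_s: 2.03
ee_pos: [0.4442, -0.0162, 0.29]
orientation: [0.0, 0.639, 0.769, 0.0]
ft_force: [1.2, 1.4, -0.1]
finger_gap: 0.998
```

```bash
python3 d.py 485 -271 240 -11.5
```

```text
shift [-258.    -6.4   49.9] turn [ 0.05 -0.02 22.01]
2.0333 [ 0.4442 -0.0162  0.29  ] F [ 1.2378  1.4039 -0.0808] gap 0.9979742662248919 [-0.1189  0.3777  0.0736  2.0193 -0.0403  0.7451  0.1627]
```

Call:
{"op": "servo_tool", "data": {"commands": [{"hand": 60,"x": -37,"y": -1,"z": 0,"ax": 0,"ay": 0,"az": 4},{"hand": 60,"x": -74,"y": -2,"z": 0,"ax": 0,"ay": 0,"az": 8},{"hand": 60,"x": -111,"y": -3,"z": 0,"ax": 0,"ay": 0,"az": 12},{"hand": 60,"x": -148,"y": -4,"z": 10,"ax": 0,"ay": 0,"az": 16},{"hand": 60,"x": -185,"y": -5,"z": 20,"ax": 0,"ay": 0,"az": 20},{"hand": 60,"x": -222,"y": -6,"z": 30,"ax": 0,"ay": 0,"az": 22},{"hand": 60,"x": -258,"y": -6.4,"z": 40,"ax": 0,"ay": 0,"az": 22},{"hand": 60,"x": -258,"y": -6.4,"z": 50,"ax": 0,"ay": 0,"az": 22}]}}

```text
time_s: 2.7
ee_pos: [0.4855, -0.2783, 0.2395]
orientation: [0.004, 0.776, 0.63, -0.001]
ft_force: [0.2, -0.4, 0.9]
finger_gap: 0.686
```

```bash
python3 d.py 485 -271 130 -11.5; python3 - <<'E'
from h import *
c=eyes.read_camera("wrist");print(c["fx"],c["cx"],c["cy"]);cv2.imwrite("pics/w1.png",c["image"])
for l in ("bracket_tab","bracket_claws"):print(l,[(np.round(r["xy"],1).tolist(),round(r["confidence"],2)) for r in spotter.recognise("wrist",l)])
def fish(X):
    p=np.asarray(X)@np.array(c["R"]).T+np.array(c["t"]);r=np.hypot(p[:,0],p[:,1]);th=np.arctan2(r,p[:,2])
    return np.c_[c["cx"]+c["fx"]*th*p[:,0]/r,c["cy"]+c["fy"]*th*p[:,1]/r]
B=np.array([.4902,-.2723,0]);a=-.201;E=np.array([[np.cos(a),-np.sin(a),0],[np.sin(a),np.cos(a),0],[0,0,1]])
P=np.array([(0,20,140),(-10,20,140),(0,-20,140),(-10,-20,140),(0,85,80),(0,-85,80)])/1000
uv=fish(P@E.T+B);print(uv)
im=c["image"].copy()
for u in uv: cv2.circle(im,tuple(int(v*8) for v in u),16,(0,0,255),1,cv2.LINE_AA,3)
cv2.imwrite("pics/w1.png",im)
E
```

```text
shift [  7.8  -2.4 109.5] turn [ 0.22  0.38 -0.35]
2.7 [ 0.4855 -0.2783  0.2395] F [ 0.2105 -0.3931  0.9332] gap 0.6856459424073313 [ 0.3299  0.6002  0.1739  1.7803 -0.1333  0.7672  0.3627]
309.70691628693146 322.884652109224 201.38622505963852
bracket_tab [([354.4, 300.0], 0.88), ([140.8, 206.1], 0.84), ([286.6, 159.8], 0.61)]
bracket_claws [([354.7, 296.2], 0.94), ([288.3, 163.0], 0.82), ([143.4, 205.4], 0.77)]
[[326.3009 169.0112]
 [314.0449 169.1127]
 [326.4672 214.9147]
 [314.7595 215.0069]
 [324.9978  91.3094]
 [325.7715 250.2486]]
```

View pics/w1.png

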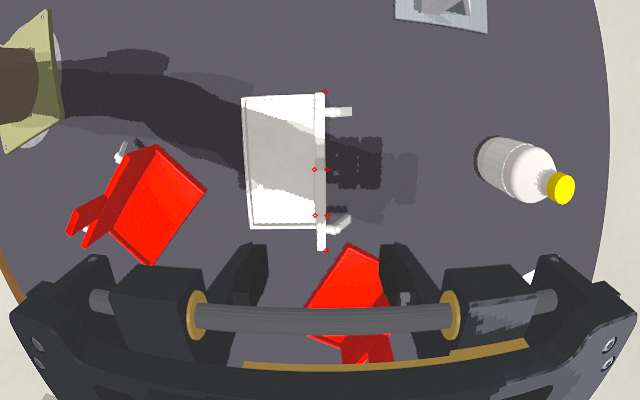

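```bash
python3 d.py 485.3 -271.3 130 -11.5
```

```text
shift [ -2.9   1.  108.9] turn [-0.12 -0.08  0.18]
2.85 [ 0.485  -0.2684  0.2389] F [0.6646 0.5747 1.2775] gap 0.6788132001721106 [ 0.3222  0.5973  0.1663  1.7881 -0.1353  0.7696  0.3602]
```

Call:
{"op": "servo_tool", "data": {"commands": [{"hand": 60,"x": 0,"y": 0,"z": 25,"ax": 0,"ay": 0,"az": 0},{"hand": 60,"x": 0,"y": 0,"z": 50,"ax": 0,"ay": 0,"az": 0},{"hand": 60,"x": 0,"y": 0,"z": 75,"ax": 0,"ay": 0,"az": 0},{"hand": 60,"x": 0,"y": 0,"z": 100,"ax": 0,"ay": 0,"az": 0},{"hand": 60,"x": 0,"y": 0,"z": 110,"ax": 0,"ay": 0,"az": 0},{"hand": 60,"x": 0,"y": 0,"z": 110,"ax": 0,"ay": 0,"az": 0},{"hand": 60,"x": 0,"y": 0,"z": 110,"ax": 0,"ay": 0,"az": 0},{"hand": 60,"x": 0,"y": 0,"z": 110,"ax": 0,"ay": 0,"az": 0}]}}

```text
time_s: 3.52
ee_pos: [0.4868, -0.2691, 0.1312]
orientation: [0.001, 0.773, 0.634, 0.001]
ft_force: [0.2, -0.0, 0.6]
finger_gap: 0.683
```

```bash
python3 d.py 485.3 -271.3 130 -11.5
```

```text
shift [-2.4 -1.1  1.2] turn [0.16 0.03 0.24]
3.5167 [ 0.4868 -0.2691  0.1312] F [ 0.2237 -0.0487  0.5875] gap 0.6829889462778274 [ 0.3515  0.7549  0.1196  1.8815 -0.1681  0.5121  0.389 ]
```

Small corrections, then close (the finger opening stands in for the grasp check).

Call:
{"op": "servo_tool", "data": {"commands": [{"hand": 60,"x": -2,"y": -1,"z": 1,"ax": 0,"ay": 0,"az": 0},{"hand": 0,"x": -2,"y": -1,"z": 1,"ax": 0,"ay": 0,"az": 0},{"hand": 0,"x": -2,"y": -1,"z": 1,"ax": 0,"ay": 0,"az": 0},{"hand": 0,"x": -2,"y": -1,"z": 1,"ax": 0,"ay": 0,"az": 0},{"hand": 0,"x": -2,"y": -1,"z": 1,"ax": 0,"ay": 0,"az": 0},{"hand": 0,"x": -2,"y": -1,"z": 1,"ax": 0,"ay": 0,"az": 0},{"hand": 0,"x": -2,"y": -1,"z": 1,"ax": 0,"ay": 0,"az": 0},{"hand": 0,"x": -2,"y": -1,"z": 1,"ax": 0,"ay": 0,"az": 0}]}}

```text
time_s: 4.18
ee_pos: [0.4843, -0.2709, 0.1286]
orientation: [-0.0, 0.773, 0.634, 0.0]
ft_force: [0.0, 0.7, -0.4]
finger_gap: 0.172
```

```bash
python3 d.py 485.3 -271.3 130 -11.5
```

```text
shift [-0.2  1.1 -1.4] turn [-0.   -0.    0.19]
4.1833 [ 0.4843 -0.2709  0.1286] F [ 0.0436  0.6502 -0.3529] gap 0.17169571473886489 [ 0.3571  0.7587  0.1182  1.8843 -0.1677  0.5081  0.3926]
```

Call:
{"op": "servo_tool", "data": {"commands": [{"hand": 0,"x": 0,"y": 0,"z": 0,"ax": 0,"ay": 0,"az": 0},{"hand": 0,"x": 0,"y": 0,"z": 0,"ax": 0,"ay": 0,"az": 0},{"hand": 0,"x": 0,"y": 0,"z": -10,"ax": 0,"ay": 0,"az": 0},{"hand": 0,"x": 0,"y": 0,"z": -30,"ax": 0,"ay": 0,"az": 0},{"hand": 0,"x": 0,"y": 0,"z": -60,"ax": 0,"ay": 0,"az": 0},{"hand": 0,"x": 0,"y": 0,"z": -90,"ax": 0,"ay": 0,"az": 0},{"hand": 0,"x": 0,"y": 0,"z": -120,"ax": 0,"ay": 0,"az": 0},{"hand": 0,"x": 0,"y": 0,"z": -120,"ax": 0,"ay": 0,"az": 0}]}}

```text
time_s: 4.85
ee_pos: [0.4867, -0.2727, 0.2544]
orientation: [0.005, 0.774, 0.634, 0.002]
ft_force: [1.2, -1.2, -2.6]
finger_gap: 0.109
```

```bash
python3 - <<'E'
import numpy as np
# tool-target for shelf back face centre at rack (dx mm,0), yaw -12.3
a=np.radians(-12.3);e=np.array([np.cos(a),np.sin(a)])
for dx in(-70,0,3): print(dx,(np.array([668.5,-19.8])+(dx-5.5)*e).round(1))
E
python3 d.py 594.6 -3.7 248.6 -12.3
```

```text
-70 [594.7  -3.7]
0 [663.1 -18.6]
3 [666.1 -19.3]
shift [285.   52.9   5.6] turn [0.56 0.15 0.96]
4.85 [ 0.4867 -0.2727  0.2544] F [ 1.1512 -1.1987 -2.5647] gap 0.109499916036184 [ 0.3221  0.5768  0.174   1.7716 -0.1328  0.7944  0.3628]
```

Call:
{"op": "servo_tool", "data": {"commands": [{"hand": 0,"x": 12,"y": 2,"z": 0,"ax": 0,"ay": 0,"az": 0},{"hand": 0,"x": 36,"y": 7,"z": 0,"ax": 0,"ay": 0,"az": 0.3},{"hand": 0,"x": 66,"y": 12,"z": 0,"ax": 0,"ay": 0,"az": 0.6},{"hand": 0,"x": 98,"y": 18,"z": 0,"ax": 0,"ay": 0,"az": 0.9},{"hand": 0,"x": 130,"y": 24,"z": 0,"ax": 0,"ay": 0,"az": 0.9},{"hand": 0,"x": 162,"y": 30,"z": 0,"ax": 0,"ay": 0,"az": 0.9},{"hand": 0,"x": 192,"y": 36,"z": 0,"ax": 0,"ay": 0,"az": 0.9},{"hand": 0,"x": 216,"y": 40,"z": 0,"ax": 0,"ay": 0,"az": 0.9}]}}

```text
time_s: 5.52
ee_pos: [0.5653, -0.0621, 0.2466]
orientation: [-0.002, 0.777, 0.629, -0.001]
ft_force: [0.6, -0.7, -2.4]
finger_gap: 0.112
```

Call:
{"op": "servo_tool", "data": {"commands": [{"hand": 0,"x": 24,"y": 4,"z": 0,"ax": 0,"ay": 0,"az": 0},{"hand": 0,"x": 44,"y": 8,"z": 0,"ax": 0,"ay": 0,"az": 0},{"hand": 0,"x": 60,"y": 11,"z": 0,"ax": 0,"ay": 0,"az": 0},{"hand": 0,"x": 70,"y": 13,"z": 0,"ax": 0,"ay": 0,"az": 0},{"hand": 0,"x": 70,"y": 13,"z": 0,"ax": 0,"ay": 0,"az": 0},{"hand": 0,"x": 70,"y": 13,"z": 0,"ax": 0,"ay": 0,"az": 0},{"hand": 0,"x": 70,"y": 13,"z": 0,"ax": 0,"ay": 0,"az": 0}]}}

```text
time_s: 6.1
ee_pos: [0.5924, -0.0029, 0.2481]
orientation: [-0.0, 0.779, 0.627, -0.001]
ft_force: [0.3, -0.6, -3.0]
finger_gap: 0.108
```

```bash
python3 d.py 594.7 -3.7 248.6 -12.3; python3 - <<'E'
from h import *
o=np.zeros((600,800,3),np.uint8)
c=eyes.read_camera("wrist");cv2.imwrite("pics/w2.png",c["image"]);o[:,:]=0
t=eyes.read_camera("top")["image"];s=eyes.read_camera("scene")["image"]
o[:300,:400]=cv2.resize(t[95:170,280:380],(400,300),interpolation=2);o[:300,400:]=cv2.resize(s[200:290,285:405],(400,300),interpolation=2)
o[300:,:480]=cv2.resize(c["image"],(480,300))
cv2.imwrite("pics/c2.png",o)
E
```

```text
shift [-0.3  2.5 -0.5] turn [-0.09  0.1  -0.01]
6.1 [ 0.5924 -0.0029  0.2481] F [ 0.3278 -0.5967 -2.9709] gap 0.10820361686991066 [-0.1979  0.6392  0.216   1.666  -0.1683  0.8566 -0.1273]
```

View pics/c2.png

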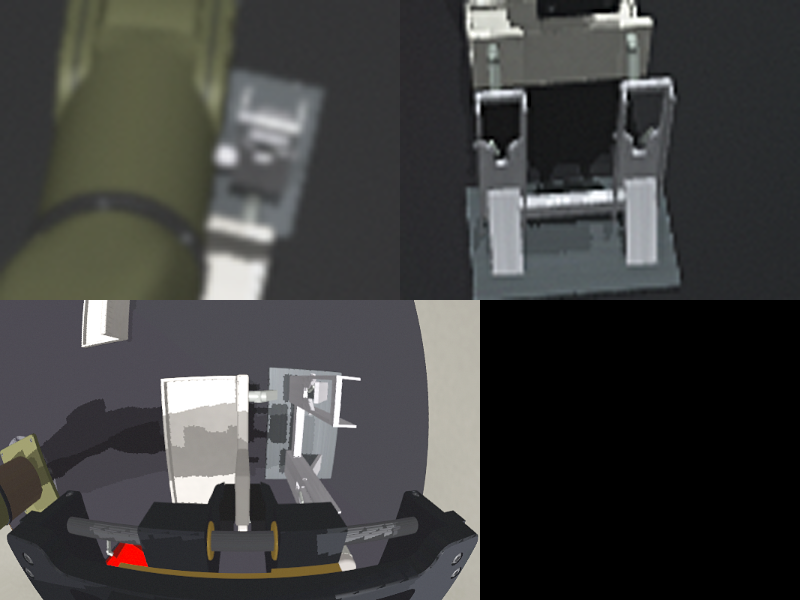

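```bash
python3 - <<'E'
from h import *
c=eyes.read_camera("scene");w=eyes.read_camera("wrist")
def fish(X):
    p=np.asarray(X)@np.array(w["R"]).T+np.array(w["t"]);r=np.hypot(p[:,0],p[:,1]);th=np.arctan2(r,p[:,2])
    return np.c_[w["cx"]+w["fx"]*th*p[:,0]/r,w["cy"]+w["fy"]*th*p[:,1]/r]
def E(a): return np.array([[np.cos(a),-np.sin(a),0],[np.sin(a),np.cos(a),0],[0,0,1]])
P=np.array([(0,-85,0),(0,85,0),(0,-85,80),(0,85,80),(31,-65,30),(31,65,30)])/1000
U=np.array([(0,87,210),(0,43,210),(0,83,200),(0,47,200),(0,-43,210),(0,-87,210),(0,65,103)])/1000
ep=np.array(env.observe()["ee_pos"]);a=np.radians(-12.3)
B=np.array([ep[0],ep[1],.1195])+5.5e-3*np.array([np.cos(a),np.sin(a),0])
X=P@E(a).T+B;Y=U@E(-.2145).T+[.6685,-.0198,0]
o=np.zeros((600,800,3),np.uint8)
def draw(im,uv,col,x,y,W,H,k):
    z=cv2.resize(im[y:y+H,x:x+W],None,fx=k,fy=k,interpolation=2)
    for q,cc in zip(uv,col): cv2.circle(z,(int((q[0]-x+.5)*k),int((q[1]-y+.5)*k)),3,cc,1)
    return z
col=[(0,0,255)]*6+[(0,255,0)]*7
o[:,:400]=draw(c["image"],proj(c,np.r_[X,Y]),col,295,185,80,120,5)
o[:,400:]=draw(w["image"],fish(np.r_[X,Y]),col,290,80,200,300,2)[:600,:400]
cv2.imwrite("pics/c3.png",o)
E
```

```text
(no output)
```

View pics/c3.png

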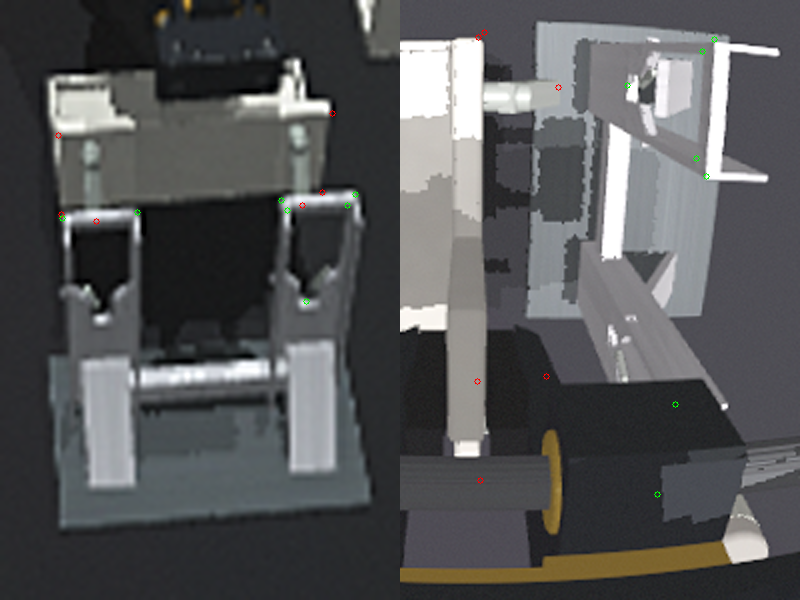

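```bash
cat > e.py <<'E'
from h import *
from scipy.optimize import least_squares
from scipy.spatial.transform import Rotation as Ro
c=eyes.read_camera("scene");w=eyes.read_camera("wrist")
def fish(X):
    p=np.asarray(X)@np.array(w["R"]).T+np.array(w["t"]);r=np.hypot(p[:,0],p[:,1]);th=np.arctan2(r,p[:,2])
    return np.c_[w["cx"]+w["fx"]*th*p[:,0]/r,w["cy"]+w["fy"]*th*p[:,1]/r]
S=lambda a,b:(295+a/5-.5,185+b/5-.5); W=lambda a,b:(290+(a-400)/2-.5,80+b/2-.5)
ob=[(proj,c,(0,-85,0),S(65,204)),(proj,c,(0,85,0),S(325,179)),(proj,c,(0,-85,80),S(60,132)),(proj,c,(0,85,80),S(330,104)),
(fish,w,(0,85,80),W(483,41)),(fish,w,(-10,85,80),W(455,41)),(fish,w,(31,65,30),W(562,97)),(fish,w,(3,65,69),W(484,96))]
ep=np.array(env.observe()["ee_pos"]);a=-12.3
B=np.array([ep[0],ep[1],.1195])+5.5e-3*np.array([np.cos(np.radians(a)),np.sin(np.radians(a)),0])
def f(p,pr=True):
    R=Ro.from_euler("ZYX",[a+p[3],p[4],p[5]],degrees=True)
    r=[]
    for k,cam,P,uv in ob:
        X=(B+p[:3]/1000+R.apply(np.array(P)/1000))[None]
        r.append((proj(cam,X) if k is proj else fish(X))[0]-uv)
    r=np.ravel(r);return np.r_[r,p/np.array([4,4,4,2,2,2])] if pr else r
q=least_squares(f,np.zeros(6),loss="soft_l1");print(q.x,"\n",f(q.x,False).reshape(-1,2).round(1).tolist());print(f(np.zeros(6),False).reshape(-1,2).round(1).tolist(),ep)
E
python3 e.py
```

```text
[-1.3234 -0.2165  4.4723 -1.5731 -0.9077  1.4211] 
 [[-0.8, 0.7], [-0.3, 1.8], [-1.1, -1.0], [-0.1, 0.6], [0.4, -0.1], [-2.1, -0.6], [-0.8, -1.5], [3.4, 2.9]]
[[-0.5, 2.0], [-0.3, 2.8], [-0.2, 0.7], [0.6, 2.0], [0.6, -3.9], [-1.4, -3.9], [-2.0, -4.7], [4.0, -1.3]] [ 0.5932 -0.0018  0.2487]
```

```bash
python3 d.py 660.2 -18.0 246 -12.3
```

```text
shift [-1.6 68.9  2.7] turn [ 0.   -0.    0.04]
6.45 [ 0.5932 -0.0018  0.2487] F [-0.4369 -0.3198 -1.798 ] gap 0.10807303643125146 [-0.1981  0.6387  0.2148  1.6644 -0.1689  0.8567 -0.1275]
```

Call:
{"op": "servo_tool", "data": {"commands": [{"hand": 0,"x": -1,"y": 8,"z": 3,"ax": 0,"ay": 0,"az": 0},{"hand": 0,"x": -1,"y": 20,"z": 3,"ax": 0,"ay": 0,"az": 0},{"hand": 0,"x": -1,"y": 32,"z": 3,"ax": 0,"ay": 0,"az": 0},{"hand": 0,"x": -1,"y": 44,"z": 3,"ax": 0,"ay": 0,"az": 0},{"hand": 0,"x": -1,"y": 54,"z": 3,"ax": 0,"ay": 0,"az": 0},{"hand": 0,"x": -1,"y": 62,"z": 3,"ax": 0,"ay": 0,"az": 0},{"hand": 0,"x": -1,"y": 68,"z": 3,"ax": 0,"ay": 0,"az": 0},{"hand": 0,"x": -1,"y": 68,"z": 3,"ax": 0,"ay": 0,"az": 0}]}}

```text
time_s: 7.12
ee_pos: [0.6608, -0.0172, 0.2451]
orientation: [0.0, 0.778, 0.628, 0.0]
ft_force: [-0.1, 1.0, -2.2]
finger_gap: 0.111
```

```bash
python3 d.py 660.2 -18.0 246 -12.3; python3 - <<'E'
from h import *
o=np.zeros((600,800,3),np.uint8)
c=eyes.read_camera("wrist")["image"];s=eyes.read_camera("scene")["image"]
o[:,:400]=cv2.resize(s[185:305,295:375],(400,600),interpolation=2);o[:,400:]=cv2.resize(c[80:380,290:490],(400,600),interpolation=2)
cv2.imwrite("pics/c4.png",o)
E
```

```text
shift [-0.9 -0.5 -0.9] turn [0.05 0.01 0.07]
7.1167 [ 0.6608 -0.0172  0.2451] F [-0.0999  1.0157 -2.2301] gap 0.11092345033154531 [-0.1538  0.7379  0.2139  1.45   -0.1733  0.9713 -0.1096]
```

View pics/c4.png

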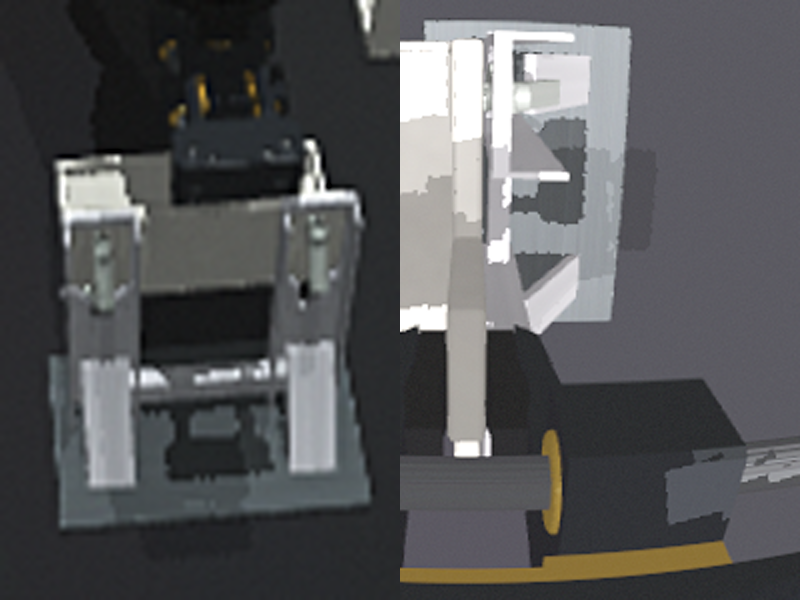

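Call:
{"op": "servo_tool", "data": {"commands": [{"hand": 0,"x": 0,"y": 0,"z": 5,"ax": 0,"ay": 0,"az": 0},{"hand": 0,"x": 0,"y": 0,"z": 12,"ax": 0,"ay": 0,"az": 0},{"hand": 0,"x": 0,"y": 0,"z": 19,"ax": 0,"ay": 0,"az": 0},{"hand": 0,"x": 0,"y": 0,"z": 26,"ax": 0,"ay": 0,"az": 0},{"hand": 0,"x": 0,"y": 0,"z": 31,"ax": 0,"ay": 0,"az": 0},{"hand": 0,"x": 0,"y": 0,"z": 34,"ax": 0,"ay": 0,"az": 0},{"hand": 0,"x": 0,"y": 0,"z": 34,"ax": 0,"ay": 0,"az": 0}]}}

```text
time_s: 7.8
ee_pos: [0.659, -0.0166, 0.2105]
orientation: [-0.001, 0.778, 0.628, -0.001]
ft_force: [0.5, -0.2, -3.0]
finger_gap: 0.111
```

Call:
{"op": "servo_tool", "data": {"commands": [{"hand": 0,"x": 0,"y": 0,"z": 2,"ax": 0,"ay": 0,"az": 0},{"hand": 0,"x": 0,"y": 0,"z": 4,"ax": 0,"ay": 0,"az": 0},{"hand": 0,"x": 0,"y": 0,"z": 6,"ax": 0,"ay": 0,"az": 0},{"hand": 0,"x": 0,"y": 0,"z": 6,"ax": 0,"ay": 0,"az": 0}]}}

```text
time_s: 8.13
ee_pos: [0.6594, -0.0166, 0.2053]
orientation: [-0.0, 0.778, 0.628, -0.0]
ft_force: [-0.4, -0.1, -2.9]
finger_gap: 0.11
```

```bash
python3 d.py 660.2 -18.0 173.6 -12.3
```

```text
shift [-1.2  1.1 31.7] turn [-0.03 -0.    0.1 ]
8.1333 [ 0.6594 -0.0166  0.2053] F [-0.402  -0.1158 -2.8984] gap 0.11031683405578269 [-0.149   0.7789  0.2017  1.4957 -0.1828  0.886  -0.101 ]
```

Call:
{"op": "servo_tool", "data": {"commands": [{"hand": 0,"x": -0.5,"y": 0,"z": 2,"ax": 0,"ay": 0,"az": 0},{"hand": 0,"x": -0.5,"y": 0,"z": 4,"ax": 0,"ay": 0,"az": 0},{"hand": 0,"x": -0.5,"y": 0,"z": 6,"ax": 0,"ay": 0,"az": 0},{"hand": 0,"x": -0.5,"y": 0,"z": 7,"ax": 0,"ay": 0,"az": 0},{"hand": 0,"x": -0.5,"y": 0,"z": 7,"ax": 0,"ay": 0,"az": 0}]}}

```text
time_s: 8.55
ee_pos: [0.6593, -0.0171, 0.1982]
orientation: [-0.0, 0.778, 0.628, -0.0]
ft_force: [-0.2, 0.8, -2.7]
finger_gap: 0.108
```

Call:
{"op": "servo_tool", "data": {"commands": [{"hand": 0,"x": 0,"y": 0,"z": 1,"ax": 0,"ay": 0,"az": 0},{"hand": 0,"x": 0,"y": 0,"z": 2,"ax": 0,"ay": 0,"az": 0},{"hand": 0,"x": 0,"y": 0,"z": 4,"ax": 0,"ay": 0,"az": 0},{"hand": 0,"x": 0,"y": 0,"z": 4,"ax": 0,"ay": 0,"az": 0}]}}

```text
time_s: 8.88
ee_pos: [0.6597, -0.0172, 0.1946]
orientation: [0.0, 0.778, 0.628, 0.0]
ft_force: [0.9, -0.1, -2.5]
finger_gap: 0.109
```

Call:
{"op": "servo_tool", "data": {"commands": [{"hand": 0,"x": 0,"y": 0,"z": 1,"ax": 0,"ay": 0,"az": 0},{"hand": 0,"x": 0,"y": 0,"z": 2,"ax": 0,"ay": 0,"az": 0},{"hand": 0,"x": 0,"y": 0,"z": 4,"ax": 0,"ay": 0,"az": 0},{"hand": 0,"x": 0,"y": 0,"z": 4,"ax": 0,"ay": 0,"az": 0}]}}

```text
time_s: 9.22
ee_pos: [0.6603, -0.0173, 0.1911]
orientation: [0.001, 0.778, 0.628, 0.001]
ft_force: [2.8, -0.1, -0.5]
finger_gap: 0.104
```

Call:
{"op": "servo_tool", "data": {"commands": [{"hand": 0,"x": 0,"y": 0,"z": 1,"ax": 0,"ay": 0,"az": 0},{"hand": 0,"x": 0,"y": 0,"z": 2,"ax": 0,"ay": 0,"az": 0},{"hand": 0,"x": 0,"y": 0,"z": 4,"ax": 0,"ay": 0,"az": 0},{"hand": 0,"x": 0,"y": 0,"z": 4,"ax": 0,"ay": 0,"az": 0}]}}

```text
time_s: 9.55
ee_pos: [0.6606, -0.0173, 0.1876]
orientation: [0.001, 0.778, 0.628, 0.001]
ft_force: [2.0, -0.2, 3.1]
finger_gap: 0.109
```

Catch contact begins; keep pressing gently.

Call:
{"op": "servo_tool", "data": {"commands": [{"hand": 0,"x": 0,"y": 0,"z": 1,"ax": 0,"ay": 0,"az": 0},{"hand": 0,"x": 0,"y": 0,"z": 2,"ax": 0,"ay": 0,"az": 0},{"hand": 0,"x": 0,"y": 0,"z": 3,"ax": 0,"ay": 0,"az": 0},{"hand": 0,"x": 0,"y": 0,"z": 4,"ax": 0,"ay": 0,"az": 0}]}}

```text
time_s: 9.88
ee_pos: [0.6595, -0.0169, 0.1821]
orientation: [-0.0, 0.778, 0.628, 0.0]
ft_force: [1.2, -0.8, -0.7]
finger_gap: 0.108
```

Call:
{"op": "servo_tool", "data": {"commands": [{"hand": 0,"x": 0,"y": 0,"z": 1,"ax": 0,"ay": 0,"az": 0},{"hand": 0,"x": 0,"y": 0,"z": 2,"ax": 0,"ay": 0,"az": 0},{"hand": 0,"x": 0,"y": 0,"z": 3,"ax": 0,"ay": 0,"az": 0},{"hand": 0,"x": 0,"y": 0,"z": 4,"ax": 0,"ay": 0,"az": 0}]}}

```text
time_s: 10.22
ee_pos: [0.6587, -0.017, 0.1778]
orientation: [-0.001, 0.778, 0.628, -0.001]
ft_force: [1.0, -0.7, -2.8]
finger_gap: 0.108
```

Call:
{"op": "servo_tool", "data": {"commands": [{"hand": 0,"x": 0,"y": 0,"z": 1,"ax": 0,"ay": 0,"az": 0},{"hand": 0,"x": 0,"y": 0,"z": 2,"ax": 0,"ay": 0,"az": 0},{"hand": 0,"x": 0,"y": 0,"z": 3,"ax": 0,"ay": 0,"az": 0},{"hand": 0,"x": 0,"y": 0,"z": 4,"ax": 0,"ay": 0,"az": 0}]}}

```text
time_s: 10.55
ee_pos: [0.6591, -0.0169, 0.1745]
orientation: [-0.0, 0.778, 0.628, -0.0]
ft_force: [-0.2, -0.7, -3.1]
finger_gap: 0.11
```

Call:
{"op": "servo_tool", "data": {"commands": [{"hand": 0,"x": 0,"y": 0,"z": 1,"ax": 0,"ay": 0,"az": 0},{"hand": 0,"x": 0,"y": 0,"z": 2,"ax": 0,"ay": 0,"az": 0},{"hand": 0,"x": 0,"y": 0,"z": 2,"ax": 0,"ay": 0,"az": 0}]}}

```text
time_s: 10.8
ee_pos: [0.6596, -0.017, 0.1733]
orientation: [0.0, 0.778, 0.628, 0.0]
ft_force: [-1.6, 0.3, 2.0]
finger_gap: 0.106
```

Call:
{"op": "servo_tool", "data": {"commands": [{"hand": 0,"x": 0,"y": 0,"z": 1,"ax": 0,"ay": 0,"az": 0},{"hand": 0,"x": 0,"y": 0,"z": 2,"ax": 0,"ay": 0,"az": 0},{"hand": 0,"x": 0,"y": 0,"z": 2,"ax": 0,"ay": 0,"az": 0}]}}

```text
time_s: 11.05
ee_pos: [0.6602, -0.0171, 0.1731]
orientation: [0.001, 0.778, 0.628, 0.001]
ft_force: [-4.2, 0.3, 12.7]
finger_gap: 0.108
```

Call:
{"op": "servo_tool", "data": {"commands": [{"hand": 0,"x": 0,"y": 0,"z": 1,"ax": 0,"ay": 0,"az": 0},{"hand": 0,"x": 0,"y": 0,"z": 2,"ax": 0,"ay": 0,"az": 0},{"hand": 0,"x": 0,"y": 0,"z": 2,"ax": 0,"ay": 0,"az": 0}]}}

```text
time_s: 11.3
ee_pos: [0.6608, -0.0172, 0.173]
orientation: [0.001, 0.778, 0.628, 0.002]
ft_force: [-6.3, 0.8, 22.4]
finger_gap: 0.109
```

```bash
python3 d.py 660.2 -18.0 173.6 -12.3; python3 - <<'E'
from h import *
o=np.zeros((600,800,3),np.uint8)
c=eyes.read_camera("wrist");s=eyes.read_camera("scene");w=c
def E(a): return np.array([[np.cos(a),-np.sin(a),0],[np.sin(a),np.cos(a),0],[0,0,1]])
P=np.array([(-1,-85,45),(-1,85,45),(-1,-85,125),(-1,85,125),(-1,-65,108),(-1,65,108)])/1000
uv=proj(s,P@E(-.2145).T+[.6685,-.0198,0])
z=cv2.resize(s["image"][185:305,295:375],(400,600),interpolation=2)
for q in uv: cv2.circle(z,(int((q[0]-295+.5)*5),int((q[1]-185+.5)*5)),3,(0,0,255),1)
o[:,:400]=z;o[:,400:]=cv2.resize(c["image"][80:380,290:490],(400,600),interpolation=2)
cv2.imwrite("pics/c5.png",o)
E
```

```text
shift [-0.9 -0.5 -0.6] turn [ 0.24 -0.09  0.08]
11.3 [ 0.6608 -0.0172  0.173 ] F [-6.3494  0.8279 22.3833] gap 0.10898760677625868 [-0.1425  0.8162  0.1909  1.5243 -0.1919  0.815  -0.0923]
```

View pics/c5.png

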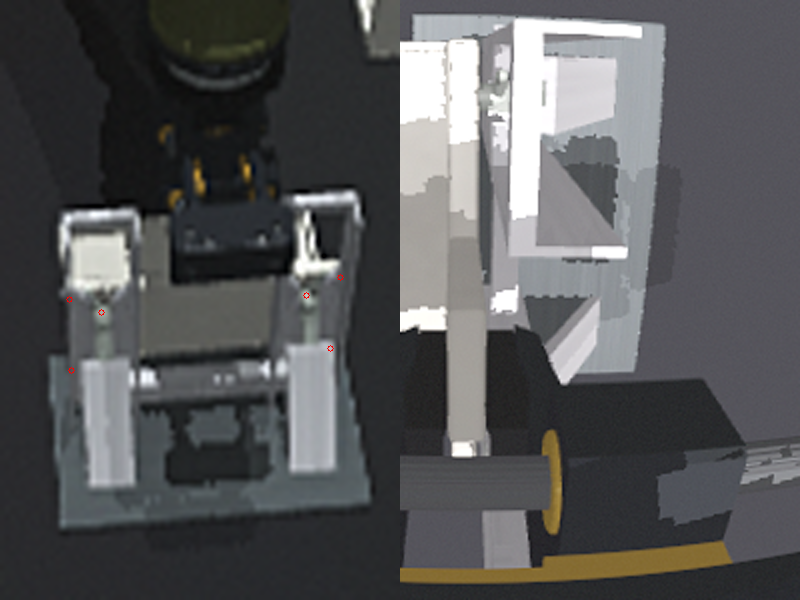

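Call:
{"op": "servo_tool", "data": {"commands": [{"hand": 0,"x": 0,"y": 0,"z": 1,"ax": 0,"ay": 0,"az": 0},{"hand": 0,"x": 0,"y": 0,"z": 2,"ax": 0,"ay": 0,"az": 0},{"hand": 0,"x": 0,"y": 0,"z": 2,"ax": 0,"ay": 0,"az": 0}]}}

```text
time_s: 11.65
ee_pos: [0.6619, -0.0175, 0.1728]
orientation: [0.002, 0.778, 0.628, 0.003]
ft_force: [-6.4, 0.9, 29.9]
finger_gap: 0.111
```

Call:
{"op": "servo_tool", "data": {"commands": [{"hand": 0,"x": 0,"y": 0,"z": -3,"ax": 0,"ay": 0,"az": 0},{"hand": 0,"x": 0,"y": 0,"z": -6,"ax": 0,"ay": 0,"az": 0},{"hand": 0,"x": 0,"y": 0,"z": -8,"ax": 0,"ay": 0,"az": 0},{"hand": 0,"x": 0,"y": 0,"z": -9,"ax": 0,"ay": 0,"az": 0},{"hand": 0,"x": 0,"y": 0,"z": -9,"ax": 0,"ay": 0,"az": 0}]}}

```text
time_s: 12.07
ee_pos: [0.6593, -0.0171, 0.1751]
orientation: [-0.0, 0.778, 0.628, -0.0]
ft_force: [0.3, -0.3, -2.8]
finger_gap: 0.11
```

Call:
{"op": "servo_tool", "data": {"commands": [{"hand": 0,"x": 0,"y": 0,"z": -1,"ax": 0,"ay": 0,"az": 0},{"hand": 0,"x": 0,"y": 0,"z": -2,"ax": 0,"ay": 0,"az": 0},{"hand": 0,"x": 0,"y": 0,"z": -2,"ax": 0,"ay": 0,"az": 0}]}}

```text
time_s: 12.32
ee_pos: [0.6594, -0.0172, 0.1774]
orientation: [-0.0, 0.778, 0.628, -0.0]
ft_force: [0.1, -0.1, -3.0]
finger_gap: 0.111
```

Call:
{"op": "servo_tool", "data": {"commands": [{"hand": 0,"x": 0,"y": 0,"z": 2,"ax": 0,"ay": 0,"az": 0},{"hand": 0,"x": 0,"y": 0,"z": 4,"ax": 0,"ay": 0,"az": 0},{"hand": 0,"x": 0,"y": 0,"z": 6,"ax": 0,"ay": 0,"az": 0},{"hand": 0,"x": 0,"y": 0,"z": 8,"ax": 0,"ay": 0,"az": 0},{"hand": 0,"x": 0,"y": 0,"z": 10,"ax": 0,"ay": 0,"az": 0},{"hand": 0,"x": 0,"y": 0,"z": 11,"ax": 0,"ay": 0,"az": 0},{"hand": 0,"x": 0,"y": 0,"z": 11,"ax": 0,"ay": 0,"az": 0}]}}

```text
time_s: 12.9
ee_pos: [0.6618, -0.0176, 0.1729]
orientation: [0.002, 0.778, 0.628, 0.003]
ft_force: [-7.4, 1.4, 30.7]
finger_gap: 0.108
```

Call:
{"op": "servo_tool", "data": {"commands": [{"hand": 0,"x": 0,"y": 0,"z": -2,"ax": 0,"ay": 0,"az": 0},{"hand": 0,"x": 0,"y": 0,"z": -4,"ax": 0,"ay": 0,"az": 0},{"hand": 0,"x": 0,"y": 0,"z": -6,"ax": 0,"ay": 0,"az": 0},{"hand": 0,"x": 0,"y": 0,"z": -6,"ax": 0,"ay": 0,"az": 0}]}}

```text
time_s: 13.23
ee_pos: [0.6598, -0.0171, 0.1732]
orientation: [0.0, 0.778, 0.628, 0.0]
ft_force: [-0.7, -0.2, 5.5]
finger_gap: 0.109
```

Call:
{"op": "servo_tool", "data": {"commands": [{"hand": 40,"x": 0,"y": 0,"z": -1,"ax": 0,"ay": 0,"az": 0},{"hand": 40,"x": 0,"y": 0,"z": -1,"ax": 0,"ay": 0,"az": 0},{"hand": 40,"x": 0,"y": 0,"z": -1,"ax": 0,"ay": 0,"az": 0},{"hand": 40,"x": 0,"y": 0,"z": -1,"ax": 0,"ay": 0,"az": 0},{"hand": 40,"x": 0,"y": 0,"z": -1,"ax": 0,"ay": 0,"az": 0},{"hand": 40,"x": 0,"y": 0,"z": -1,"ax": 0,"ay": 0,"az": 0}]}}

```text
time_s: 13.73
ee_pos: [0.6596, -0.0172, 0.1735]
orientation: [0.0, 0.778, 0.628, 0.0]
ft_force: [0.1, -0.6, 0.1]
finger_gap: 0.459
```

Call:
{"op": "servo_tool", "data": {"commands": [{"hand": 40,"x": 0,"y": 0,"z": -10,"ax": 0,"ay": 0,"az": 0},{"hand": 40,"x": 0,"y": 0,"z": -30,"ax": 0,"ay": 0,"az": 0},{"hand": 40,"x": 0,"y": 0,"z": -55,"ax": 0,"ay": 0,"az": 0},{"hand": 40,"x": 0,"y": 0,"z": -80,"ax": 0,"ay": 0,"az": 0},{"hand": 40,"x": 0,"y": 0,"z": -105,"ax": 0,"ay": 0,"az": 0},{"hand": 40,"x": 0,"y": -25,"z": -120,"ax": 0,"ay": 0,"az": 0},{"hand": 40,"x": 0,"y": -60,"z": -120,"ax": 0,"ay": 0,"az": 0},{"hand": 40,"x": 0,"y": -90,"z": -120,"ax": 0,"ay": 0,"az": 0}]}}

```text
time_s: 14.4
ee_pos: [0.571, 0.0018, 0.2955]
orientation: [0.001, 0.778, 0.628, 0.001]
ft_force: [-0.5, 0.1, -0.7]
finger_gap: 0.454
```

```bash
python3 d.py 660.2 -18.0 173.6 -12.3; cat > g.py <<'E'
import sys
from h import *
s=eyes.read_camera("scene");w=eyes.read_camera("wrist")
def fish(X):
    p=np.asarray(X)@np.array(w["R"]).T+np.array(w["t"]);r=np.hypot(p[:,0],p[:,1]);th=np.arctan2(r,p[:,2])
    return np.c_[w["cx"]+w["fx"]*th*p[:,0]/r,w["cy"]+w["fy"]*th*p[:,1]/r]
def E(a): return np.array([[np.cos(a),-np.sin(a),0],[np.sin(a),np.cos(a),0],[0,0,1]])
P=np.array([(-3,-20,185),(-3,20,185),(-3,-85,125),(-3,85,125),(2,-65,113),(2,65,113)])/1000
X=P@E(-.2145).T+[.6685,-.0198,0]
def cr(im,uv,x,y,W,H,k):
    z=cv2.resize(im[y:y+H,x:x+W],None,fx=k,fy=k,interpolation=2)
    for q in uv: cv2.circle(z,(int((q[0]-x+.5)*k),int((q[1]-y+.5)*k)),3,(0,0,255),1)
    return z
o=np.zeros((600,800,3),np.uint8)
o[:,:400]=cr(s["image"],proj(s,X),295,185,80,120,5)
wv=fish(X);m=wv.mean(0).astype(int);print(wv.round())
x0=min(max(m[0]-100,0),440);y0=min(max(m[1]-150,0),100)
o[:,400:]=cr(w["image"],wv,x0,y0,200,300,2)
cv2.imwrite(f"pics/{sys.argv[1]}.png",o)
E
python3 g.py c6
```

```text
shift [ -0.6  91.  122.1] turn [ 0.18 -0.06  0.06]
14.4 [0.571  0.0018 0.2955] F [-0.5449  0.0673 -0.7109] gap 0.45408170879026216 [-0.2218  0.5537  0.2305  1.6738 -0.1509  0.9281 -0.1479]
[[437. 219.]
 [442. 177.]
 [413. 252.]
 [426. 103.]
 [417. 232.]
 [426. 122.]]
```

View pics/c6.png

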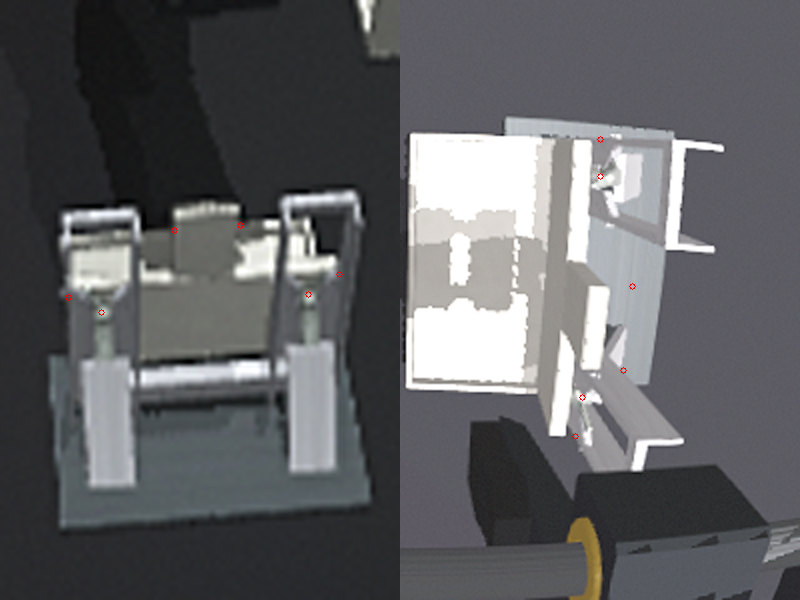

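Call:
{"op": "servo_tool", "data": {"commands": [{"hand": 40,"x": 35,"y": -15,"z": 0,"ax": 0,"ay": 0,"az": 0},{"hand": 40,"x": 70,"y": -30,"z": 0,"ax": 0,"ay": 0,"az": 0},{"hand": 40,"x": 105,"y": -45,"z": 0,"ax": 0,"ay": 0,"az": 0},{"hand": 40,"x": 140,"y": -60,"z": 0,"ax": 0,"ay": 0,"az": 0},{"hand": 40,"x": 175,"y": -75,"z": 0,"ax": 0,"ay": 0,"az": 0},{"hand": 40,"x": 205,"y": -80,"z": 0,"ax": 0,"ay": 0,"az": 0},{"hand": 40,"x": 230,"y": -80,"z": 0,"ax": 0,"ay": 0,"az": 0},{"hand": 40,"x": 250,"y": -80,"z": 0,"ax": 0,"ay": 0,"az": 0}]}}

```text
time_s: 15.17
ee_pos: [0.5465, 0.2667, 0.2943]
orientation: [-0.0, 0.777, 0.629, 0.001]
ft_force: [1.4, -0.1, 0.9]
finger_gap: 0.455
```

```bash
cat > k.py <<'E'
import sys
from h import *
from scipy.spatial.transform import Rotation as Ro
s=eyes.read_camera("scene");t=eyes.read_camera("top")
a=np.degrees(-.2145)
P=np.array([(0,-20,140),(0,20,140),(0,-85,80),(0,85,80),(0,-85,0),(0,85,0)])/1000
def model(lean,dz):
    R=Ro.from_euler("ZY",[a,-lean],degrees=True);R0=Ro.from_euler("Z",a,degrees=True)
    # bottom back edge touching the rack's front plane, 45+dz up
    return np.array([.6685,-.0198,.045+dz/1000])+R.apply(P)
def cr(c,x,y,W,H,k):
    z=cv2.resize(c["image"][y:y+H,x:x+W],None,fx=k,fy=k,interpolation=2)
    for m,col in((model(4.5,0),(0,0,255)),(model(4.5,10),(0,255,0))):
        for q in proj(c,m): cv2.circle(z,(int((q[0]-x+.5)*k),int((q[1]-y+.5)*k)),2,col,-1)
    return z
o=np.zeros((600,800,3),np.uint8)
o[:,:400]=cr(s,300,215,50*2-20,120,5);z=cr(t,287,97,80,80,5);o[:400,400:]=z
cv2.imwrite(f"pics/{sys.argv[1]}.png",o)
E
python3 k.py c7
```

```text
(no output)
```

View pics/c7.png

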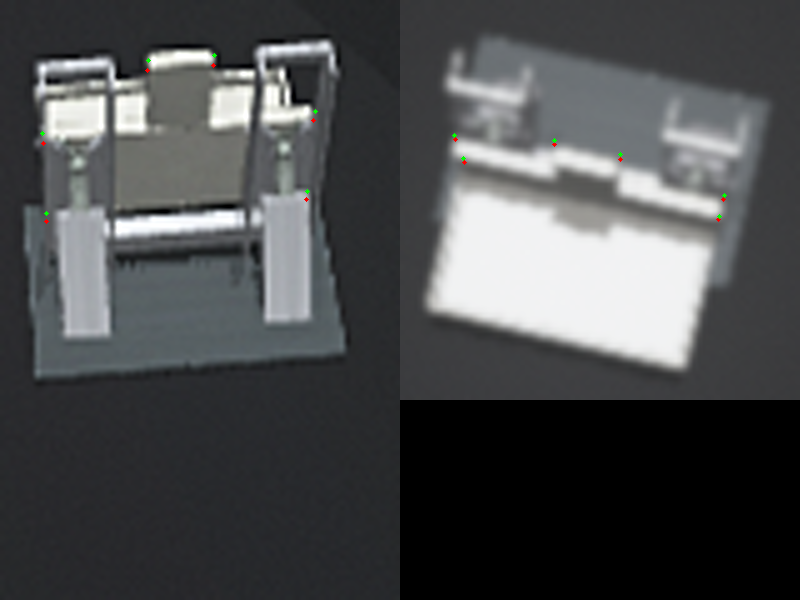

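```bash
python3 - <<'E'
from h import *
s=env.observe();print(s["time_s"],s["ft_force"],s["finger_gap"]);print(env.close_job())
E
```

```text
15.2667 [ 1.3173 -0.2639 -0.7177] 0.45490792291261395
the job is handed in; nothing more can be done
None
```

I hung the clawed white shelf on the grey rack, pressed it home, let go and backed the arm clear. The job was handed in at 15.3 s. I never touched the plain shelf, the red shelves or the turquoise rack.

**Checks that agreed:**
- **Seating:** pressed at about 30 N (twice), the shelf met a hard stop with the tool at 173 mm. The expected home height was 173.6 mm.
- **Catches:** contact showed between about 191 and 182 mm of tool height on the way down. After that the force fell back to the shelf's own weight.
- **Final pictures:** the shelf sits level at the home height on both sides. It leans about 4–5° forward, which I put down to the play in x.

**Checks that were less clear:**
- **Catch force:** the highest force I sampled while passing the catches was only about 6 N for both together, at the low end of what was expected. Readings came only at the end of each move, so a higher peak could have been missed.
- **Lift test:** before letting go, I lifted the shelf about 4 mm and it moved freely. It did not reach the catches, so it does not prove they hold. I pressed the shelf back to the stop afterwards.
- **Picture fits:** before insertion the camera fit put the shelf about 4 mm higher than the arm's own reading. In the final top view the tab was about 3 mm further forward than my model.

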